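# Set the middle tweezers to the marked gap over the gauge

### The job

Three pairs of sprung steel tweezers of different lengths lie on the instrument rest: take the middle-length pair by its thumb pads, lift it and carry it to the gap gauge, the small block with two raised lines. Keeping the tweezers level and in line with the lines, hold their tips about 30 mm above the middle of the block, squeezed so the tips are 12 mm apart (the gap between the two lines), keep it steady for at least two seconds, and finish while still holding it like that, not touching the block. Leave the other tweezers and everything else where they are.

Things in the scene. Friction and masses are not known exactly. Their poses are not given: they have to be found in the camera images.
- middle_grip (a point): grip point of the middle-length sprung steel tweezers (176 mm long): midway between the thumb pads, half-way up the 12 mm high arms. They lie on their side, arms opening sideways; x to the tips (bisecting the open arms), z up. Bow end at x = -84 mm, tips at x = +86 mm. Open: 31 mm wide over the pads, 34 mm inside the tips. Starts 38 mm above the bench, lying on the rest
- middle: middle tweezers (70 g, balanced near the pads): bow with the +y arm; origin under the grip point, axes as middle_grip. Squeezed evenly, it turns about z by half the closing angle. Thumb pads 28 mm long, 12 mm high, knurled; 31 mm over their outer faces when open, 20 mm (faces parallel) at the 12 mm tip gap; 1 mm at the pads is 2 mm at the tips
- middle_arm (a joint): closing angle of the middle tweezers: 0 open (sprung against a stop), grows as squeezed, 0.2 rad shut; tip gap in mm = 34 - 170 x angle, so 12 mm at 0.129 rad. At the pads 2.4 N starts to close them, 8.5 N gives 12 mm, 12 N shuts them: set the gap by finger opening, with force in reserve
- middle_tip (a point): inner face of the tip of the +y arm of the middle tweezers, half-way up
- middle_tip2 (a point): inner face of the tip of the other (-y) arm of the middle tweezers, half-way up
- short_grip (a point): grip point of the short sprung steel tweezers (134 mm long): midway between the thumb pads, half-way up the 12 mm high arms. They lie on their side, arms opening sideways; x to the tips (bisecting the open arms), z up. Bow end at x = -64 mm, tips at x = +66 mm. Open: 27 mm wide over the pads, 26 mm inside the tips. A look-alike, leave alone
- long_grip (a point): grip point of the long sprung steel tweezers (222 mm long): midway between the thumb pads, half-way up the 12 mm high arms. They lie on their side, arms opening sideways; x to the tips (bisecting the open arms), z up. Bow end at x = -106 mm, tips at x = +109 mm. Open: 35 mm wide over the pads, 43 mm inside the tips. A look-alike, leave alone
- rest: fixed instrument rest: base plate 120 x 330 x 5 mm, two crossbars along its y, 8 mm wide, tops 32 mm above the bench, 40 mm either side of its middle (72 mm free between them for the fingers); tweezers lie across them in lanes 105 mm apart, in any order. Origin: centre of its underside
- gauge: fixed gap gauge: aluminium block 90 mm (x) x 70 mm (y) x 14 mm high; two raised black lines along its x, 70 mm long, 2 mm wide and 2 mm high, 12 mm apart between their inner edges. Origin at the centre of its underside
- gauge_mid (a point): middle of the gauge's top face between the lines, 14 mm above the bench; axes as the gauge
- vial_a: loose white vial, blue cap, 27 mm across, 56 mm high, upright; origin under its base; leave alone
- vial_b: loose white vial, yellow cap, 27 mm across, 56 mm high, upright; origin under its base; leave alone
- dish: loose clear dish, 64 mm across, 15 mm high; origin under its base; leave alone
- cap: loose black tube cap, 24 mm across, 11 mm high; origin under its base; leave alone
- reagent: loose amber jar, 56 mm across, 110 mm high; origin under its base; leave alone
- beaker: loose glass beaker, 70 mm across, 80 mm high; origin under its base; leave alone

How it is judged:
On the way, in this order (a step that is already met when the one before it is completed fails the run):
1. the middle tweezers are lifted off the rest in the fingers (contact force between middle and the fingers above 1 N and contact force between middle and gauge below 0.05 N and contact force between middle and rest below 0.05 N and height (world z) of middle_grip above 0.055 m), for 0.2 s.
2. held over the gauge at the marked gap, for 1.5 s (contact force between middle and the fingers above 1 N and contact force between middle and gauge below 0.05 N and contact force between middle and rest below 0.05 N and distance between middle_tip and middle_tip2 between 0.0095 and 0.0145 m and horizontal distance between each of middle_tip, middle_tip2 and gauge_mid below 0.028 m and z of middle_tip in the frame of gauge_mid between 0.01 and 0.06 m and z of middle_tip2 in the frame of gauge_mid between 0.01 and 0.06 m and angle between the x axis of middle and the x axis of gauge, either way round below 0.35 rad and angle between middle's own z axis and vertical below 0.3 rad), for 1.5 s.
At the end, for the whole second after the job is handed in: Middle tweezers held by the fingers alone, tilted under 0.3 rad, in line with the lines within 0.35 rad; tips 12 mm apart (9.5 to 14.5), each within 28 mm sideways of the gauge's middle and 10 to 60 mm above its top; at rest (under 20 mm/s, arms 0.05 rad/s) (all of step 2 and velocity of joint middle_arm between -0.05 and 0.05 rad/s and linear speed of middle below 0.02 m/s); the arm keeps its last pose, push and grip.
It fails at once if the short or long tweezers are shifted by more than 20 mm (distance of any of short_grip, long_grip from where it was at the start of the episode above 0.02 m).
It fails at once if another loose thing is shifted by more than 20 mm (distance of any of vial_a, vial_b, dish, cap, reagent, beaker from where it was at the start of the episode above 0.02 m).
It also fails if it takes over 38 s, if anything falls off the work surface, if the arm or the gripper's body presses on something with over 40 N, if the wrist force passes 120 N, or if a joint passes its speed limit or range.

### The arm

A 7-joint arm with a two-finger parallel gripper is mounted at the origin on the work surface. World frame = base frame: x ahead of the robot, y to its left, z up, the work surface at z = 0. Lengths are in m, angles in rad, forces in N, time in s.
With the tool pointing down it reaches from about 0.4 to 0.875 m from the base axis. Payload 6.5 kg.
Tool frame: the origin (TCP) lies on the centre line of the jaws, within the pads' length; the fingertips stand ctrl.tips_ahead ahead of it and the grasp point (between the pads) lies 3 mm ahead of it (ctrl.tips_ahead is the distance from the TCP to the fingertips, in m); z points along the fingers, y is the direction in which the jaws open and shut (so a half turn about z gives the same grasp; the last joint's range is limited). The gripper opens to 88 mm and grips with 3 to 60 N. Pads are 18 mm wide; open, the fingers measure 123 mm over their backs; the gripper's body (75 mm by 187 mm) begins 45 mm behind the grasp point.
Start: joints at [1.242, 0.536, -0.004, 1.538, 0.003, 1.067, -0.071], TCP at [0.169, -0.628, 0.261] pointing down, gripper open.
Joint ranges: [-2.7, 2.7], [-0.37, 2.16], [-1.27, 1.26], [0.24, 2.4], [-1.31, 4.45], [0.19, 1.91], [-2.76, 2.76]. Speed limits (rad/s): [2.39, 2.39, 3.14, 3.14, 3.14, 3.14, 3.14].

### API

Orientations are given as a 3x3 rotation matrix whose columns are the frame's x, y, z axes.
In Python, from workcell import readout, cams, ticket, nets, ctrl gives the robot as it stands.
- The arm moves only by the tool step_arm, never from a script. Its argument "deltas" is a list of rows, each a list of 2 entries, a list of its own where there are three numbers: the shift along the tool's x, y, z in mm, then the turn about the tool's z in rad. In form: [[[tx, ty, tz], turn], ...]. A call has 1 to 5 rows; each row shifts and turns the commanded pose from where the row before left it, along the tool's axes as they then stand; what a row does not reach is not made up. A row lasts 1/10 s, in which the tool goes at most 50 mm and 8.59 degrees, less where a joint would pass 70% of its speed; a pose out of reach is approached as far as the arm can. A call with a gripper value outside its range is refused whole. "gripper" is the closure, from -1 (fully open) to 1 (shut), set as the call begins (left out, the last holds). The fingers move at their own pace and stop on an object; "force" is the grip in N (left out, the last holds). Time passes only in rows, so rows that do not move let the fingers close. It gives the time, the measured TCP pose, the force and the opening at its end, in the units of the state.
- readout.state(): the state, without advancing time (a new reading comes with each control period).
- cams.read_camera(name): name is "scene" or "side" or "wrist"; returns a dict with "image" (480x640x3 uint8, blue, green, red), "z_map" (480x640 float32, m along the optical axis (not along the pixel's ray), 0 where there is no reading), "mtx" (3x3 intrinsics, pixels), "world_to_cam" (4x4, takes a point from world to camera coordinates). Camera axes: x right, y down, z forward; pixel columns grow to the right and rows downward; lengths in m; the calibration is good to about 2 mm. The wrist camera is an equidistant fisheye: a pixel r from the principal point sees the ray r / f radians off the axis. A picture is of the moment at which its call begins.
- ticket.close_job(): hands the job in, once; it reports no verdict.
Trained networks look in a picture, given as the dict that the camera call returned (one of the last four; its "shot" number tells which), for a name from the list of things; names that differ only in an ending like _2 or _b are one class to them, and where a whole thing is asked for, a point or a joint stands for the part that bears it (a point fixed in the world has none). Each returns a list of dicts, best first, with "p" (0 to 1); they miss things now and then, are a little off and sometimes report something else, mostly with a low value. They report only what shows in the picture. A call takes as long as a camera call.
- nets.trace(picture, label): "pixels" (480x640 bool, what is visible of it) and "point" ([column, row] in pixels, amid what is visible of it).
- nets.tip_of(picture, label): "point" ([column, row] in pixels: a listed point, or the origin of a listed thing).
The state is a dict: "time_s": time; "qpos": joint angles; "joint_vel": joint speeds; "joint_efforts": joint torques, N m; "position": TCP position; "eef_rot": TCP orientation; "contact_force": force on the tool from outside, world axes, zero at the start; "moment": the same for the moment, N m; "finger_gap": finger opening in m.
Only numpy, scipy, OpenCV 4.12 (cv2) and the standard library are available. Lean on these libraries where they do the work, as an engineer would, in place of code of your own. Each camera call takes 0.05 s, during which the arm holds its last target. There are 200 camera calls.

## Working session

There is one attempt and no reset: what is moved stays moved. The work goes in short steps, Python scripts to look and compute and a tool call to move; the robot and the scene stay as the last step left them, time stands still between calls to the robot, and variables do not carry over. Pictures are saved under pics/ and viewed, about 8 in all and at most 12, crops included, and the job is handed in when it is done.

Besides the shell and the picture viewer there is one more tool, called after "Call:" as name(argument=value, ...) on one line, values as JSON. step_arm: Moves the arm, as the interface text tells. Its arguments: {"type":"object","properties":{"deltas":{"type":"array"},"gripper":{"type":"number"},"force":{"type":"number"}},"required":["deltas"]}

```bash
mkdir -p pics; cat > h.py <<'E'
import numpy as np,cv2
from workcell import readout,cams,ticket,nets,ctrl
def w(c,px,z=None,d=None):
    # pixel -> world on plane z (pinhole)
    K=c["mtx"];T=np.linalg.inv(c["world_to_cam"])
    r=np.linalg.inv(K)@np.array([px[0],px[1],1.0])
    if d is not None: return (T@np.append(r*d,1))[:3]
    o=T[:3,3];v=T[:3,:3]@r
    return o+v*(z-o[2])/v[2]
E
python3 - <<'E'
from h import *
s=readout.state();print({k:np.round(v,3) for k,v in s.items()},ctrl.tips_ahead)
Z=dict(middle_grip=.038,short_grip=.038,long_grip=.038,middle_tip=.038,middle_tip2=.038,gauge_mid=.014,gauge=0.0,rest=0,vial_a=0,vial_b=0,dish=0,cap=0,reagent=0,beaker=0)
for n in("scene","side"):
    c=cams.read_camera(n);cv2.imwrite(f"pics/{n}0.png",c["image"])
    print(n,np.linalg.inv(c["world_to_cam"])[:3,3])
    for l,z in Z.items():
        for r in nets.tip_of(c,l)[:3]:
            print(l,round(r["p"],2),np.round(r["point"]),np.round(w(c,r["point"],z),3))
E
```

```text
{'time_s': np.float64(0.0), 'qpos': array([ 1.242,  0.537, -0.004,  1.539,  0.003,  1.067, -0.071]), 'joint_vel': array([ 0.   , -0.001, -0.   ,  0.002,  0.001,  0.001,  0.001]), 'joint_efforts': array([-0.0000e+00, -5.7098e+01,  9.9100e-01, -2.5160e+01, -5.6000e-02,
        1.8000e-02,  0.0000e+00]), 'position': array([ 0.169, -0.627,  0.26 ]), 'eef_rot': array([[ 0.966,  0.26 , -0.001],
       [ 0.26 , -0.966,  0.002],
       [-0.   , -0.002, -1.   ]]), 'contact_force': array([-0.428, -0.661,  0.042]), 'moment': array([0.006, 0.019, 0.03 ]), 'finger_gap': np.float64(0.088)} 0.022
scene [ 1.16692104 -0.23380656  0.73590169]
middle_grip 0.81 [246. 266.] [ 0.539 -0.065  0.038]
short_grip 0.59 [193. 274.] [ 0.516 -0.162  0.038]
long_grip 0.73 [138. 281.] [ 0.49  -0.259  0.038]
long_grip 0.72 [408. 188.] [0.47  0.36  0.038]
middle_tip 0.56 [266. 292.] [ 0.618 -0.054  0.038]
middle_tip 0.56 [250. 306.] [ 0.634 -0.093  0.038]
middle_tip2 0.56 [266. 292.] [ 0.618 -0.054  0.038]
middle_tip2 0.56 [250. 306.] [ 0.634 -0.093  0.038]
gauge_mid 0.72 [402. 250.] [0.616 0.25  0.014]
gauge 0.69 [40
[... 955 characters left out ...]
2 0.65 [403. 299.] [ 0.623 -0.084  0.038]
gauge_mid 0.67 [292. 225.] [0.61  0.252 0.014]
gauge_mid 0.22 [373. 217.] [0.773 0.172 0.014]
gauge 0.77 [292. 229.] [0.61  0.256 0.   ]
gauge 0.57 [383. 373.] [ 0.518 -0.156  0.   ]
gauge 0.16 [273. 190.] [0.665 0.441 0.   ]
rest 0.71 [383. 374.] [ 0.517 -0.158  0.   ]
vial_a 0.63 [292. 224.] [0.621 0.273 0.   ]
vial_a 0.58 [388. 231.] [0.779 0.125 0.   ]
vial_b 0.63 [292. 224.] [0.621 0.273 0.   ]
vial_b 0.58 [388. 231.] [0.779 0.125 0.   ]
dish 0.65 [212. 286.] [0.386 0.181 0.   ]
cap 0.55 [260. 278.] [0.472 0.147 0.   ]
cap 0.54 [383. 375.] [ 0.516 -0.159  0.   ]
cap 0.17 [373. 220.] [0.781 0.178 0.   ]
beaker 0.98 [194. 228.] [0.434 0.391 0.   ]
```

View pics/scene0.png

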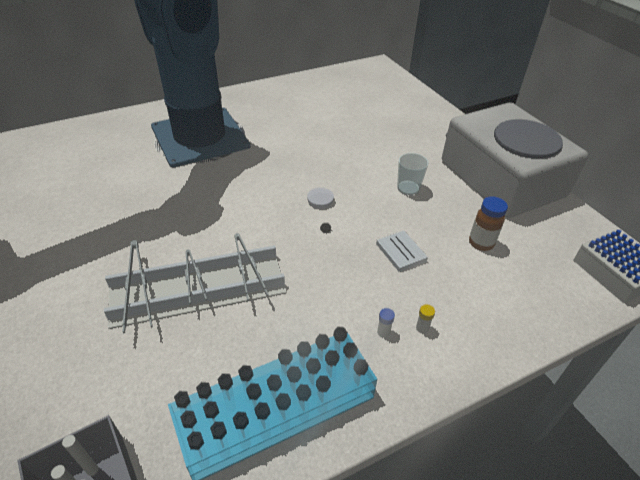

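View pics/side0.png

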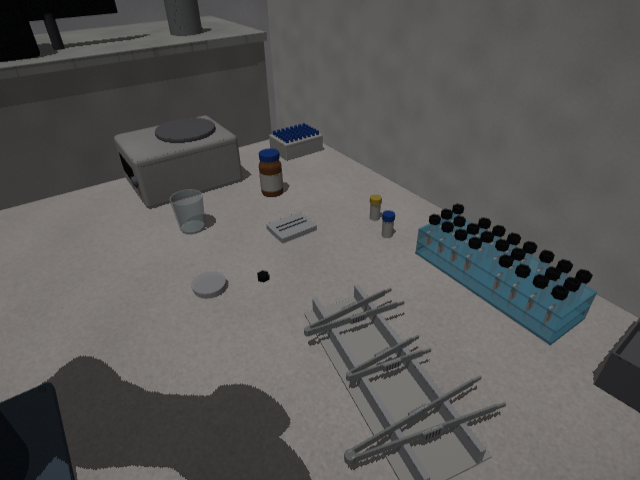

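The middle pair is in the lane nearest +y: its bow is at about (237,236) in the scene view and its tips at about (266,292) and (250,306). The gauge is at (402,250). I'm moving above the tweezers now.

Call:
step_arm(deltas=[[[30, -26, 0], 0], [[30, -26, 0], 0], [[30, -26, 0], 0], [[30, -26, 0], 0], [[30, -26, 0], 0]])

```text
time_s: 2.0
position: [0.2807, -0.4618, 0.2609]
eef_rot: [[0.966, 0.26, 0.0], [0.26, -0.966, -0.0], [0.0, 0.0, -1.0]]
contact_force: [0.7, 0.5, -0.5]
finger_gap: 0.0881
```

Call:
step_arm(deltas=[[[30, -26, 0], 0], [[30, -26, 0], 0], [[30, -26, 0], 0], [[30, -26, 0], 0], [[30, -26, 0], 0]])

```text
time_s: 2.5
position: [0.3918, -0.2974, 0.261]
eef_rot: [[0.966, 0.26, 0.0], [0.26, -0.966, -0.0], [0.0, 0.001, -1.0]]
contact_force: [0.3, -0.1, 0.5]
finger_gap: 0.0879
```

Call:
step_arm(deltas=[[[30, -26, 0], 0], [[30, -26, 0], 0], [[30, -26, 0], 0], [[30, -26, 0], 0], [[30, -26, 0], 0]])

```text
time_s: 3.0
position: [0.5029, -0.1328, 0.261]
eef_rot: [[0.966, 0.26, 0.001], [0.26, -0.966, -0.0], [0.0, 0.0, -1.0]]
contact_force: [0.4, -0.6, -0.4]
finger_gap: 0.0881
```

Call:
step_arm(deltas=[[[30, -28, 0], 0.11], [[20, -20, 0], 0.11], [[0, 0, 0], 0.11], [[0, 0, 0], 0]])

```text
time_s: 3.4
position: [0.5408, -0.0756, 0.2607]
eef_rot: [[0.998, -0.066, -0.0], [-0.066, -0.998, -0.0], [0.0, 0.0, -1.0]]
contact_force: [0.3, 0.0, 0.3]
finger_gap: 0.0885
```

```bash
cat >> h.py <<'E'
def wf(c,px,z):
    K=c["mtx"];T=np.linalg.inv(c["world_to_cam"])
    a=(px[0]-K[0,2])/K[0,0];b=(px[1]-K[1,2])/K[1,1];t=np.hypot(a,b)
    r=np.array([a/t*np.sin(t),b/t*np.sin(t),np.cos(t)]) if t>1e-9 else np.array([0,0,1.])
    o=T[:3,3];v=T[:3,:3]@r
    return o+v*(z-o[2])/v[2]
E
python3 - <<'E'
from h import *
c=cams.read_camera("wrist");cv2.imwrite("pics/w1.png",c["image"])
for l,z in dict(middle_grip=.038,middle_tip=.038,gauge_mid=.014,rest=0).items():
    for r in nets.tip_of(c,l)[:3]: print(l,round(r["p"],2),np.round(r["point"]),np.round(wf(c,r["point"],z),4))
def rect(c,l,z,f):
    for r in nets.trace(c,l)[:2]:
        ys,xs=np.nonzero(r["pixels"]);P=np.array([f(c,p,z)[:2] for p in zip(xs,ys)])
        (cx,cy),(a,b),an=cv2.minAreaRect((P*1000).astype(np.float32));print(l,round(r["p"],2),len(xs),cx,cy,a,b,an)
rect(c,"middle",.041,wf);rect(c,"gauge",.014,wf)
c=cams.read_camera("scene");rect(c,"gauge",.014,w)
c=cams.read_camera("side");rect(c,"gauge",.014,w)
cv2.imwrite("pics/g1.png",cv2.resize(c["image"][195:255,250:330],None,fx=8,fy=8))
E
```

```text
middle_grip 0.6 [303. 216.] [ 0.5374 -0.0611  0.038 ]
middle_grip 0.46 [ 51. 173.] [0.6113 0.2209 0.038 ]
middle_tip 0.96 [329. 127.] [ 0.6202 -0.0916  0.038 ]
middle_tip 0.76 [289. 130.] [ 0.6199 -0.0541  0.038 ]
gauge_mid 0.68 [ 43. 179.] [0.6064 0.2572 0.014 ]
gauge_mid 0.49 [90. 24.] [0.7783 0.1695 0.014 ]
rest 0.77 [400. 219.] [ 0.5197 -0.1627  0.    ]
middle 0.88 1741 533.6311645507812 -64.5351791381836 40.33628845214844 174.72999572753906 84.41636657714844
gauge 0.76 3340 609.6885986328125 248.61090087890625 81.40789794921875 90.94306945800781 89.80644226074219
gauge 0.65 1192 613.2284545898438 250.87928771972656 98.12552642822266 77.5510482788086 1.3782098293304443
gauge 0.85 973 605.345947265625 248.81680297851562 91.5697021484375 100.46898651123047 88.41140747070312
gauge 0.63 1122 549.4395141601562 -40.695281982421875 47.65822219848633 183.9625244140625 83.32777404785156
```

View pics/w1.png

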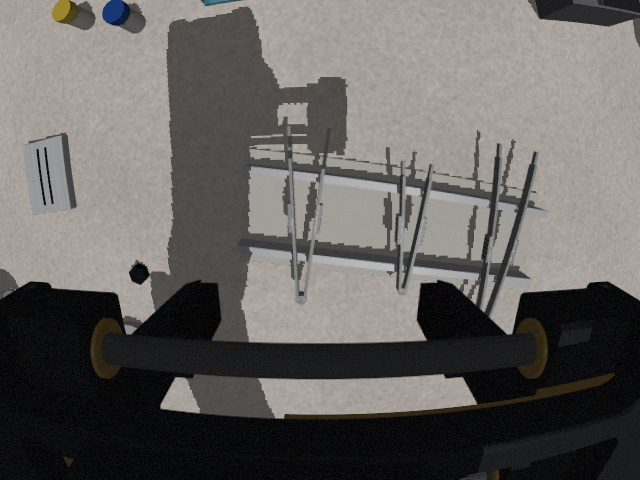

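The wrist view shows the middle pair with its bow at (301,299), tips at (289,130) and (329,127), and pads near (291,205) and (319,210). The gauge lines run from (38,150) to (45,205) and from (46,150) to (52,204).

```bash
python3 - <<'E'
from h import *
c=cams.read_camera("wrist")
A=lambda p,z:np.round(wf(c,p,z)[:2],4)
for p in[(301,300),(289,130),(329,127),(291,205),(319,210)]:print(p,A(p,.04))
for p in[(38,150),(45,205),(46,150),(52,204)]:print(p,A(p,.016))
# refine: mask pixels, wings profile along x
r=nets.trace(c,"middle")[0];ys,xs=np.nonzero(r["pixels"])
P=np.array([wf(c,p,.042)[:2] for p in zip(xs,ys)])
print(P.min(0),P.max(0))
for x in np.arange(.455,.63,.012):
    q=P[abs(P[:,0]-x)<.004,1]
    if len(q):print(round(x,3),q.min().round(4),q.max().round(4))
g=c["image"][120:220,15:85];cv2.imwrite("pics/g2.png",cv2.resize(g,None,fx=5,fy=5))
E
```

```text
(301, 300) [ 0.4508 -0.0535]
(289, 130) [ 0.6193 -0.0556]
(329, 127) [ 0.6194 -0.0924]
(291, 205) [ 0.5488 -0.052 ]
(319, 210) [ 0.5422 -0.078 ]
(38, 150) [0.6428 0.2575]
(45, 205) [0.574  0.2587]
(46, 150) [0.6403 0.2435]
(52, 204) [0.5738 0.246 ]Traceback (most recent call last):
  File "<stdin>", line 7, in <module>
IndexError: list index out of range
```

Call:
step_arm(deltas=[[[-4, -11, 25], 0], [[0, 0, 35], 0.055], [[0, 0, 35], 0], [[0, 0, 20], 0], [[0, 0, 0], 0]])

```text
time_s: 4.55
position: [0.5352, -0.0651, 0.1431]
eef_rot: [[0.993, -0.121, -0.005], [-0.121, -0.993, 0.0], [-0.006, 0.0, -1.0]]
contact_force: [-0.1, -0.7, 0.6]
finger_gap: 0.0884
```

```bash
python3 - <<'E'
from h import *
c=cams.read_camera("wrist");cv2.imwrite("pics/w2.png",c["image"])
s=readout.state();print(s["position"])
for l,z in dict(middle_grip=.038,middle_tip=.038,gauge_mid=.014).items():
    for r in nets.tip_of(c,l)[:3]: print(l,round(r["p"],2),np.round(r["point"]),np.round(wf(c,r["point"],z),4))
for r in nets.trace(c,"middle")[:1]:
  ys,xs=np.nonzero(r["pixels"]);P=np.array([wf(c,p,.042)[:2] for p in zip(xs,ys)])
  for x in np.arange(.443,.635,.012):
    q=P[abs(P[:,0]-x)<.003,1]
    if len(q):print(round(x,3),q.min().round(4),q.max().round(4))
E
```

```text
[ 0.53652026 -0.06515383  0.14493511]
middle_grip 0.72 [312. 241.] [ 0.5386 -0.0622  0.038 ]
middle_tip 0.89 [342. 111.] [ 0.6181 -0.0905  0.038 ]
middle_tip 0.68 [284. 113.] [ 0.6213 -0.0551  0.038 ]
0.467 -0.0603 -0.057
0.479 -0.0637 -0.059
0.491 -0.0665 -0.0611
0.503 -0.0686 -0.064
0.515 -0.0712 -0.0667
0.527 -0.0771 -0.0694
0.539 -0.079 -0.0721
0.551 -0.0799 -0.0741
0.563 -0.0817 -0.0774
0.575 -0.0837 -0.0793
0.587 -0.0869 -0.082
0.599 -0.0889 -0.0846
0.611 -0.0909 -0.0872
```

View pics/w2.png

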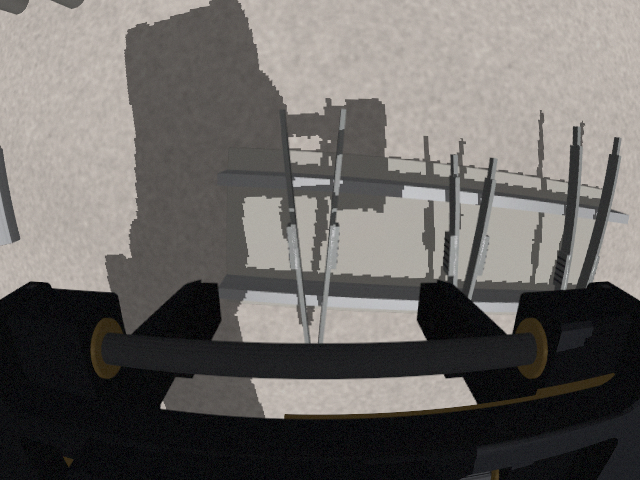

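Call:
step_arm(deltas=[[[0, -1.5, 30], 0], [[0, 0, 30], 0], [[0, 0, 25], 0], [[0, 0, 16], 0], [[0, 0, 2], 0]], gripper=-0.2, force=20)

```text
time_s: 5.3
position: [0.5369, -0.0637, 0.042]
eef_rot: [[0.993, -0.122, -0.002], [-0.122, -0.993, 0.0], [-0.002, 0.0, -1.0]]
contact_force: [0.1, 0.6, 0.5]
finger_gap: 0.0534
```

Call:
step_arm(deltas=[[[0, 0, 0], 0], [[0, 0, 0], 0]])

```text
time_s: 5.5
position: [0.5385, -0.0639, 0.0441]
eef_rot: [[0.993, -0.122, 0.002], [-0.122, -0.993, -0.0], [0.002, -0.0, -1.0]]
contact_force: [-0.2, -0.1, -0.2]
finger_gap: 0.0529
```

Call:
step_arm(deltas=[[[0, 0, 3], 0], [[0, 0, 0], 0], [[0, 0, 0], 0]], gripper=0.3)

```text
time_s: 5.8
position: [0.5377, -0.0637, 0.0401]
eef_rot: [[0.993, -0.122, 0.001], [-0.122, -0.993, 0.0], [0.001, -0.0, -1.0]]
contact_force: [0.3, 0.7, 0.6]
finger_gap: 0.0315
```

Call:
step_arm(deltas=[[[0, 0, 0], 0], [[0, 0, 0], 0], [[0, 0, 0], 0], [[0, 0, 0], 0]], gripper=0.545)

```text
time_s: 6.2
position: [0.5379, -0.0636, 0.04]
eef_rot: [[0.993, -0.122, 0.001], [-0.122, -0.993, 0.0], [0.001, -0.0, -1.0]]
contact_force: [0.4, 2.0, 4.6]
finger_gap: 0.0206
```

```bash
python3 - <<'E'
from h import *
c=cams.read_camera("wrist");cv2.imwrite("pics/w3.png",c["image"])
s=readout.state();print(s["position"],s["finger_gap"],s["contact_force"])
for l,z in dict(middle_grip=.038,middle_tip=.038).items():
    for r in nets.tip_of(c,l)[:3]: print(l,round(r["p"],2),np.round(r["point"]),np.round(wf(c,r["point"],z),4))
E
```

```text
[ 0.53789721 -0.0635712   0.04002589] 0.019988792185155892 [-0.30042361  0.95025369  4.97809839]
middle_grip 0.82 [331. 329.] [ 0.5343 -0.0687  0.038 ]
middle_tip 0.94 [342.  93.] [ 0.6202 -0.0826  0.038 ]
middle_tip 0.86 [299.  96.] [ 0.621 -0.068  0.038]
```

View pics/w3.png

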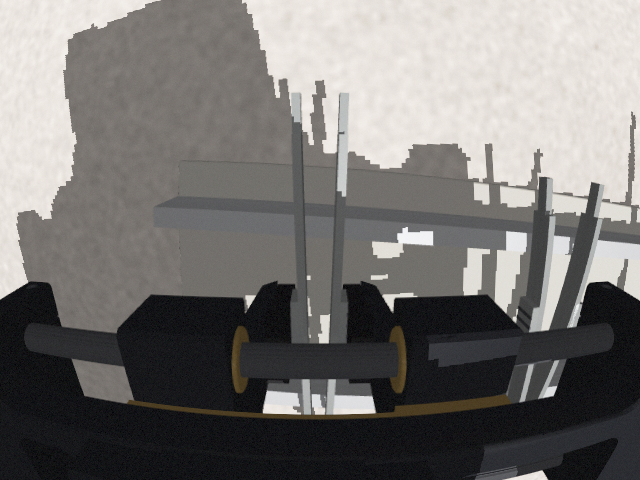

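The fingers hold the pads and the tips show at (299,96) and (342,93), about 14 mm apart. Next is the lift.

Call:
step_arm(deltas=[[[0, 0, -5], 0], [[0, 0, -10], 0], [[0, 0, -20], 0], [[0, 0, -30], 0], [[0, 0, -30], 0]])

```text
time_s: 6.85
position: [0.5366, -0.064, 0.1358]
eef_rot: [[0.993, -0.122, -0.001], [-0.122, -0.993, -0.0], [-0.001, 0.0, -1.0]]
contact_force: [1.0, -0.7, -0.8]
finger_gap: 0.02
```

Call:
step_arm(deltas=[[[0, 0, -10], 0], [[0, 0, 0], 0], [[0, 0, 0], 0], [[0, 0, 0], 0]])

```text
time_s: 7.25
position: [0.5363, -0.0638, 0.1433]
eef_rot: [[0.993, -0.122, -0.003], [-0.122, -0.993, 0.0], [-0.003, 0.0, -1.0]]
contact_force: [0.3, 0.3, -1.9]
finger_gap: 0.0201
```

```bash
cat > m.py <<'E'
from h import *
import sys
c=cams.read_camera("wrist");cv2.imwrite(f"pics/{sys.argv[1]}.png",c["image"])
s=readout.state();print(s["time_s"],s["position"],s["finger_gap"],s["contact_force"],s["moment"]);zg=s["position"][2]-.003
for l,z in dict(middle_tip=zg,gauge_mid=.014).items():
    for r in nets.tip_of(c,l)[:2]: print(l,round(r["p"],2),np.round(r["point"],1),np.round(wf(c,r["point"],z),4))
for n in("scene","side"):
  c=cams.read_camera(n);cv2.imwrite(f"pics/{sys.argv[1]}{n}.png",c["image"])
  for l,z in dict(middle_tip=zg,middle_grip=zg,gauge_mid=.014).items():
    for r in nets.tip_of(c,l)[:2]: print(n,l,round(r["p"],2),np.round(r["point"],1),np.round(w(c,r["point"],z),4))
E
python3 m.py w4
```

```text
7.3 [ 0.53642713 -0.06372901  0.1433054 ] 0.02011845286743788 [ 0.1521308  -0.61296096 -1.02707657] [ 0.02074843 -0.01235767 -0.0327098 ]
middle_tip 0.88 [302.1  96.7] [ 0.619  -0.0692  0.1403]
middle_tip 0.65 [342.   94.2] [ 0.6182 -0.0827  0.1403]
scene middle_tip 0.86 [255.2 260.6] [ 0.6268 -0.0711  0.1403]
scene middle_tip 0.71 [248.6 263.8] [ 0.6289 -0.0836  0.1403]
scene middle_grip 0.54 [236.5 229.6] [ 0.5417 -0.0736  0.1403]
scene gauge_mid 0.8 [397.3 246.9] [0.6034 0.2468 0.014 ]
side middle_tip 0.64 [291.2 230.3] [0.5036 0.069  0.1403]
side middle_grip 0.65 [357.1 266.2] [ 0.5327 -0.0684  0.1403]
side gauge_mid 0.61 [290.5 224.2] [0.6073 0.2557 0.014 ]
side gauge_mid 0.4 [210.9 288.7] [0.3777 0.157  0.014 ]
```

View pics/w4side.png

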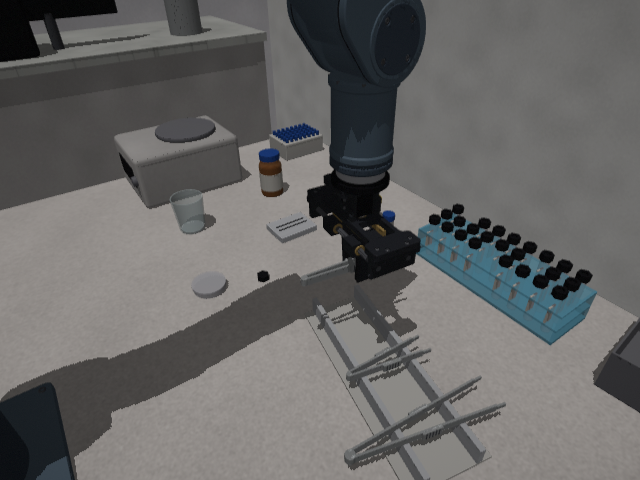

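The tweezers are lifted level and clear, with the tips about 13 mm apart. I'm carrying them to the gauge.

Call:
step_arm(deltas=[[[-3, -15, 0], 0], [[-5, -30, 0], 0], [[-5, -30, 0], 0], [[-5, -30, 0], 0], [[-5, -30, 0], 0]], gripper=0.55)

```text
time_s: 8.3
position: [0.5305, 0.0756, 0.1448]
eef_rot: [[0.993, -0.121, 0.0], [-0.121, -0.993, 0.001], [0.0, -0.001, -1.0]]
contact_force: [0.6, 0.8, -0.3]
finger_gap: 0.0199
```

Call:
step_arm(deltas=[[[-5, -30, 0], 0], [[-5, -30, 0], 0], [[-5, -30, 0], 0], [[-5, -30, 0], 0], [[-5, -30, 0], 0]])

```text
time_s: 8.8
position: [0.5236, 0.2275, 0.1448]
eef_rot: [[0.993, -0.121, -0.0], [-0.121, -0.993, 0.001], [-0.0, -0.0, -1.0]]
contact_force: [0.7, 0.6, -0.9]
finger_gap: 0.0202
```

Call:
step_arm(deltas=[[[-3, -20, 10], 0], [[0, -9, 15], -0.05], [[0, 0, 15], -0.05], [[0, 0, 10], 0], [[0, 0, 0], 0]])

```text
time_s: 9.3
position: [0.5237, 0.2541, 0.0934]
eef_rot: [[1.0, -0.023, -0.003], [-0.023, -1.0, -0.001], [-0.003, 0.001, -1.0]]
contact_force: [0.2, -0.1, 0.0]
finger_gap: 0.0199
```

Call:
step_arm(deltas=[[[0, 0, 0], 0], [[0, 0, 0], 0], [[0, 0, 0], 0]])

```text
time_s: 9.6
position: [0.5255, 0.2542, 0.0954]
eef_rot: [[1.0, -0.023, 0.001], [-0.023, -1.0, 0.0], [0.001, -0.001, -1.0]]
contact_force: [0.4, 0.5, -0.1]
finger_gap: 0.0195
```

```bash
python3 m.py w5
```

```text
9.65 [0.52546368 0.25414715 0.09536367] 0.019888658877106776 [-0.32746326 -0.29521154 -0.05729634] [ 0.0204728  -0.04890697  0.02477525]
middle_tip 0.76 [337.9  94.2] [0.6089 0.2449 0.0924]
middle_tip 0.63 [301.7  95.4] [0.6088 0.2572 0.0924]
scene middle_tip 0.78 [411.8 220.7] [0.6151 0.261  0.0924]
scene middle_tip 0.5 [405.5 222.6] [0.6144 0.2465 0.0924]
scene middle_grip 0.52 [383.1 195.9] [0.5246 0.2503 0.0924]
scene middle_grip 0.5 [399.4 250.3] [0.6738 0.1933 0.0924]
scene gauge_mid 0.59 [396.7 248.8] [0.6076 0.2426 0.014 ]
side middle_tip 0.79 [291.3 190.1] [0.6191 0.2633 0.0924]
side middle_tip 0.49 [290.3 194.4] [0.6077 0.2485 0.0924]
side middle_grip 0.87 [250.6 208.9] [0.5129 0.2449 0.0924]
side gauge_mid 0.95 [291.5 221.5] [0.6148 0.2639 0.014 ]
```

View pics/w5.png

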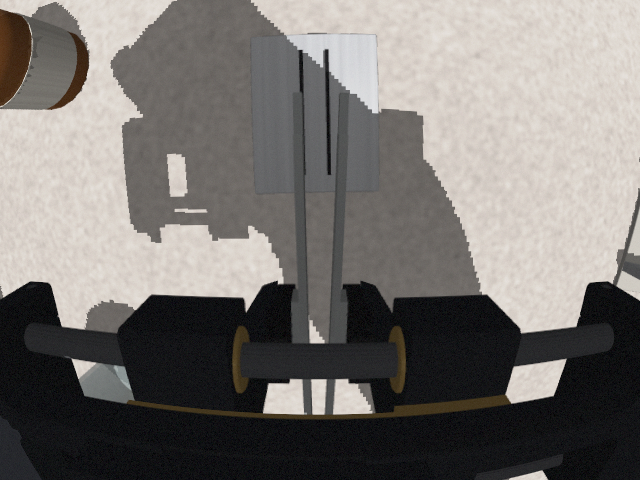

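The gauge lines show at (301,50)–(304,175) and (326,50)–(329,174), under the tips at (302,95) and (338,94).

```bash
python3 - <<'E'
from h import *
c=cams.read_camera("wrist")
for p in[(301,50),(304,175),(327,50),(329,174)]:print(wf(c,p,.016).round(4))
for p in[(297,95),(344,95)]:print(wf(c,p,.0984).round(4))
E
```

```text
[0.6432 0.2601 0.016 ]
[0.5737 0.2602 0.016 ]
[0.6428 0.2461 0.016 ]
[0.5739 0.2465 0.016 ]
[0.6076 0.2584 0.0984]
[0.6073 0.2433 0.0984]
```

Call:
step_arm(deltas=[[[0, -1, 15], -0.023], [[0, 0, 15], 0], [[0, 0, 10], 0], [[0, 0, 6], 0], [[0, 0, 3], 0]])

```text
time_s: 10.7
position: [0.5245, 0.2549, 0.0445]
eef_rot: [[1.0, 0.001, -0.001], [0.001, -1.0, -0.001], [-0.001, 0.001, -1.0]]
contact_force: [-0.9, -0.8, -1.2]
finger_gap: 0.0198
```

Call:
step_arm(deltas=[[[0, 0, 0], 0], [[0, 0, 0], 0], [[0, 0, 0], 0], [[0, 0, 0], 0], [[0, 0, 0], 0]])

```text
time_s: 11.2
position: [0.5252, 0.2552, 0.046]
eef_rot: [[1.0, 0.001, 0.0], [0.001, -1.0, 0.0], [0.0, -0.0, -1.0]]
contact_force: [-0.8, 0.0, -1.1]
finger_gap: 0.0198
```

Call:
step_arm(deltas=[[[0, 0, 0], 0], [[0, 0, 0], 0], [[0, 0, 0], 0], [[0, 0, 0], 0], [[0, 0, 0], 0]])

```text
time_s: 11.7
position: [0.5251, 0.2551, 0.0457]
eef_rot: [[1.0, 0.001, -0.0], [0.001, -1.0, -0.0], [-0.0, 0.0, -1.0]]
contact_force: [-0.2, 1.2, 0.1]
finger_gap: 0.0198
```

```bash
python3 m.py w6; python3 -c "
import cv2;i=cv2.imread('pics/w6side.png')[150:270,180:360];cv2.imwrite('pics/w6c.png',cv2.resize(i,None,fx=4,fy=4,interpolation=cv2.INTER_CUBIC))"
```

```text
11.75 [0.52510419 0.25509203 0.04568265] 0.01990590674436475 [ 0.25213572  0.29083759 -0.09126536] [ 0.03721603 -0.00983391 -0.00040571]
middle_tip 0.91 [301.4  93. ] [0.609  0.2602 0.0427]
middle_tip 0.9 [340.1  96.1] [0.608  0.2471 0.0427]
gauge_mid 0.96 [319.1 100.4] [0.6095 0.2542 0.014 ]
gauge_mid 0.25 [319.8 105.2] [0.6074 0.2539 0.014 ]
scene middle_tip 0.77 [406.  237.2] [0.6097 0.2595 0.0427]
scene middle_tip 0.68 [404.3 242. ] [0.62   0.2484 0.0427]
scene middle_grip 0.73 [380.2 215.4] [0.5289 0.2468 0.0427]
scene gauge_mid 0.97 [398.7 248.3] [0.6082 0.2472 0.014 ]
scene gauge_mid 0.71 [200.5 285. ] [ 0.5273 -0.1549  0.014 ]
side middle_grip 0.69 [253.8 227.4] [0.5175 0.2516 0.0427]
side gauge_mid 0.85 [291.2 224.6] [0.6077 0.2534 0.014 ]
```

View pics/w6c.png

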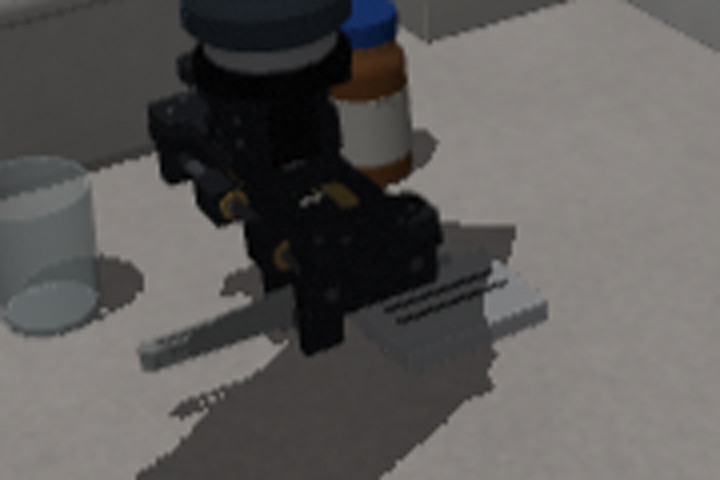

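View pics/w6.png

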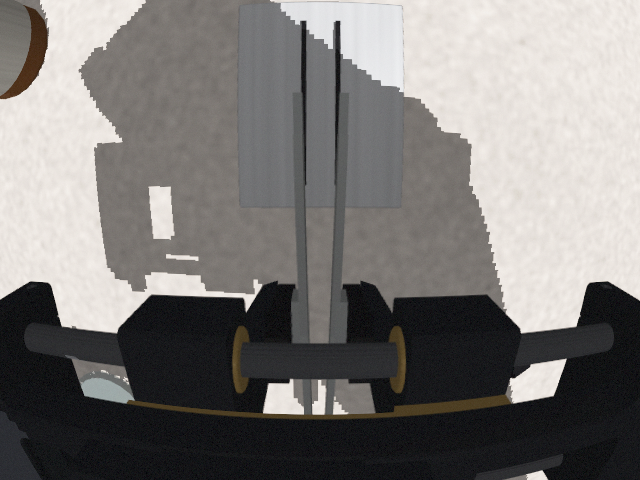

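The tips are centred over the lines and straddle the middle, level and not touching. I'll hold the pose and then hand in.

Call:
step_arm(deltas=[[[0, 0, 0], 0], [[0, 0, 0], 0], [[0, 0, 0], 0], [[0, 0, 0], 0], [[0, 0, 0], 0]])

```text
time_s: 12.75
position: [0.5251, 0.2551, 0.0457]
eef_rot: [[1.0, 0.001, -0.0], [0.001, -1.0, 0.0], [-0.0, -0.0, -1.0]]
contact_force: [-0.5, 0.5, -1.2]
finger_gap: 0.02
```

Call:
step_arm(deltas=[[[0, 0, 0], 0], [[0, 0, 0], 0], [[0, 0, 0], 0], [[0, 0, 0], 0], [[0, 0, 0], 0]])

```text
time_s: 13.25
position: [0.5251, 0.2551, 0.0457]
eef_rot: [[1.0, 0.001, -0.0], [0.001, -1.0, -0.0], [-0.0, 0.0, -1.0]]
contact_force: [1.3, 0.7, -0.5]
finger_gap: 0.02
```

Call:
step_arm(deltas=[[[0, 0, 0], 0], [[0, 0, 0], 0], [[0, 0, 0], 0], [[0, 0, 0], 0], [[0, 0, 0], 0]])

```text
time_s: 13.75
position: [0.5251, 0.2551, 0.0457]
eef_rot: [[1.0, 0.001, -0.0], [0.001, -1.0, 0.0], [-0.0, -0.0, -1.0]]
contact_force: [-0.4, 0.3, -0.9]
finger_gap: 0.02
```

```bash
python3 -c "
from workcell import ticket,readout
s=readout.state();print(s['time_s'],s['position'],s['finger_gap'],s['contact_force']);print(ticket.close_job())"
```

```text
13.75 [0.52508439 0.25512484 0.04570794] 0.01995067942238928 [-0.40265683  0.30175473 -0.88366296]
the job is handed in; nothing more can be done
None
```

I picked up the middle tweezers by their thumb pads and carried them to the gauge. I held them level and in line with the lines, tips about 29 mm above the middle of the block, for over 2.5 s. I handed the job in at 13.75 s with the tweezers still held like that; the hand-in gave no verdict.

- **Tip position:** the wrist camera put the midpoint of the tips within about 1 mm of the gauge's middle. The scene camera had them about 9 mm off, against a limit of 28 mm per tip.
- **Tip gap:** two estimates disagree slightly, but both are within 9.5–14.5 mm. The finger opening of 19.95 mm implies about 12 mm, and the networks read about 13 mm in the wrist picture.
- **Steadiness and contact:** the tool pose did not change over the last readings and the contact force was at noise level, so there was no sign of touching the block.
- **Not confirmed:** the side camera could not see the tips at the end because the gripper hid them. I saw no sign that anything else had moved, but I did not measure the other objects' positions again.

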